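Sort the sprung hold-down feet by their springs

TASK

The sprung feet of the board tester have been mixed up: first clear the solder spool off the steel plate and stand it upright on the cork mat. Then press each sprung foot gently down on the bare steel plate to feel its spring, and stand the soft ones in the square tray and the stiff ones in the round tray, all upright and let go, without knocking the other tools on the bench away.

Things in the scene. Friction and masses are not known exactly. Their poses are not given: they have to be found in the camera images.
- plunger_1_mid (a point): sprung foot (may be absent), upright, 70 mm tall, 0.13 kg; all look alike: aluminium barrel, diameter 30, from 22 to 70 above the underside (grip here), steel stem, black rubber foot, diameter 50, 8 thick. Point: on the axis 35 above the underside; z up the barrel. Foot slides in up to 12 mm: starts at 1.6 N, then 0.4 N/mm if soft (6.4 N full), 1.2 N/mm if stiff (16 N full). Number says nothing
- plunger_2_mid (a point): sprung foot (may be absent), upright, 70 mm tall, 0.13 kg; all look alike: aluminium barrel, diameter 30, from 22 to 70 above the underside (grip here), steel stem, black rubber foot, diameter 50, 8 thick. Point: on the axis 35 above the underside; z up the barrel. Foot slides in up to 12 mm: starts at 1.6 N, then 0.4 N/mm if soft (6.4 N full), 1.2 N/mm if stiff (16 N full). Number says nothing
- plunger_3_mid (a point): sprung foot (may be absent), upright, 70 mm tall, 0.13 kg; all look alike: aluminium barrel, diameter 30, from 22 to 70 above the underside (grip here), steel stem, black rubber foot, diameter 50, 8 thick. Point: on the axis 35 above the underside; z up the barrel. Foot slides in up to 12 mm: starts at 1.6 N, then 0.4 N/mm if soft (6.4 N full), 1.2 N/mm if stiff (16 N full). Number says nothing
- plunger_4_mid (a point): sprung foot (may be absent), upright, 70 mm tall, 0.13 kg; all look alike: aluminium barrel, diameter 30, from 22 to 70 above the underside (grip here), steel stem, black rubber foot, diameter 50, 8 thick. Point: on the axis 35 above the underside; z up the barrel. Foot slides in up to 12 mm: starts at 1.6 N, then 0.4 N/mm if soft (6.4 N full), 1.2 N/mm if stiff (16 N full). Number says nothing
- plunger_5_mid (a point): sprung foot (may be absent), upright, 70 mm tall, 0.13 kg; all look alike: aluminium barrel, diameter 30, from 22 to 70 above the underside (grip here), steel stem, black rubber foot, diameter 50, 8 thick. Point: on the axis 35 above the underside; z up the barrel. Foot slides in up to 12 mm: starts at 1.6 N, then 0.4 N/mm if soft (6.4 N full), 1.2 N/mm if stiff (16 N full). Number says nothing
- plunger_6_mid (a point): sprung foot (may be absent), upright, 70 mm tall, 0.13 kg; all look alike: aluminium barrel, diameter 30, from 22 to 70 above the underside (grip here), steel stem, black rubber foot, diameter 50, 8 thick. Point: on the axis 35 above the underside; z up the barrel. Foot slides in up to 12 mm: starts at 1.6 N, then 0.4 N/mm if soft (6.4 N full), 1.2 N/mm if stiff (16 N full). Number says nothing
- plate_top (a point): fixed bare steel plate, 120 x 120 x 10 mm, lying flat on the bench; this point: centre of its upper face, 10 above the bench. The solder spool stands on it at first
- spool_mid (a point): solder spool standing on end: diameter 56 mm, height 50 mm, 0.3 kg, silvery wire between black flanges; this point: its centre, 25 above its underside; z along its axis
- mat: fixed square cork mat, 130 x 130 x 3 mm, empty at first; origin: centre of its underside; x, y along its edges
- pan: fixed SQUARE dark steel tray, 170 x 170 mm outside, floor 4 thick, rim 14 high (from the bench) and 4 thick; origin: centre of its underside; x, y along its edges. For the soft ones
- dish: fixed ROUND dark steel tray, diameter 171 mm outside, 163 inside, floor 3 thick, rim 14 high; origin: centre of its underside. For the stiff ones (the rules know a stiff one by its point being 0.02 mm higher in its barrel, which cannot be seen or measured: feel it)
- tweezers: bystander: steel tweezers lying flat among the sprung feet, 110 x 12 x 7; origin: its middle, underside
- flux_tin: bystander: flat round tin, diameter 45, height 20, beyond the plate and mat; origin: centre of its underside
- cutters: bystander: side cutters lying flat, about 150 x 50 x 15, outside the left tray; origin: underside near the joint
- driver: bystander: screwdriver lying flat, 200 long, 26 thick, outside the right tray; origin: its middle, underside

How it is judged:
By the outcome, as a careful person would: the job done as asked, in the order asked, and still so for the second after the job is handed in, with the robot touching nothing.
Of plunger_1, plunger_2, plunger_3, plunger_4, plunger_5, plunger_6 only 4 to 6 are there at a start; the rules pass over those that are not, and their reading is None.
At some moment in a run one of plunger_1, plunger_2, plunger_3, plunger_4, plunger_5, plunger_6, spool may be knocked a few centimetres aside while the robot is not near it.
It also fails if it takes over 210 s, if anything falls off the work surface, if the arm or the gripper's body presses on something with over 40 N, if the wrist force passes 120 N, or if a joint passes its speed limit or range.

ROBOT

A 7-joint arm with a two-finger parallel gripper is mounted at the origin on the work surface. World frame = base frame: x ahead of the robot, y to its left, z up, the work surface at z = 0. Lengths are in mm, angles in degrees, forces in N, time in s.
With the tool pointing down it reaches from about 400 to 925 mm from the base axis. Payload 5.6 kg.
Tool frame: the origin (TCP) lies on the centre line of the jaws, within the pads' length; the fingertips stand 14 mm ahead of it and the grasp point (between the pads) lies 5 mm behind it; z points along the fingers, y is the line along which they close (so a half turn about z gives the same grasp; the last joint's range is limited). The gripper opens to 85 mm and grips with 20 to 120 N. Pads are 22 mm wide; open, the fingers measure 114 mm over their backs; the gripper's body (76 mm by 85 mm) begins 54 mm behind the grasp point. The pads swing forward as they close: fully open they stand 13 mm farther back than shut.
Start: joints at [-67.38, 26.786, -0.665, 91.828, 0.344, 61.387, -3.226], TCP at [275.605, 588.685, 245.29] pointing down, gripper open.
Joint ranges: [-144.91, 144.91], [-17.63, 115.5], [-89.93, 88.59], [15.96, 139.68], [-74.01, 254.01], [8.47, 105.57], [-167.45, 167.45]. Speed limits (degrees/s): [147.25, 147.25, 180, 180, 180, 180, 180].

INTERFACE

Orientations are given as a 3x3 rotation matrix whose columns are the frame's x, y, z axes.
In Python, from rig import ctrl gives the robot as it stands.
- The arm moves only by the shell command python3 -m jog 'ROWS' [FORCE]. ROWS is text: rows parted by semicolons, each of 5 numbers parted by spaces: the shift along the tool's x, y, z in cm, then the turn about the tool's z in rad, then the finger opening in cm, from 0 to 8.54. A call has 1 to 20 rows; each row is the pose to reach, as a shift and turn from the pose commanded when the call began, along the tool's axes at that moment; what a row does not reach only later rows make up. A row lasts 1/8 s, in which the tool goes at most 62.5 mm and 10.7 degrees, less where a joint would pass 70% of its speed; a pose out of reach is approached as far as the arm can. A call with a gripper value outside its range is refused whole. The fingers move at their own pace and stop on an object; FORCE is the grip in N (left out, the last holds). Time passes only in rows, so rows that repeat a pose let the fingers close. It gives the time, the measured TCP pose, the force, the opening and the grip force at its end, in the units of the state.
- ctrl.get_state(): the state, without advancing time (a new reading comes with each control period).
- ctrl.snapshot(name): name is "scene" or "top" or "wrist"; returns the picture (420x560x3 uint8, red, green, blue); there is no depth.
- ctrl.get_calibration(name): a dict with "fx", "fy", "cx", "cy" (pixels), "extrinsics" (4x4, takes a point from camera to world coordinates). Camera axes: x right, y up, looking along -z (the intrinsics and any distortion apply to the point x, -y, -z); pixel columns grow to the right and rows downward; lengths in mm; the calibration is good to about 2 mm. The wrist camera is an equidistant fisheye: a pixel r from the principal point sees the ray r / f radians off the axis. A picture is of the moment at which its call begins: read the wrist's pose just before it. get_calibration takes no time and is no camera call; for the wrist camera it gives the pose at the moment of the call.
- ctrl.hand_in(): hands the job in; it is judged then, once.
The state is a dict: "clock": time; "joint_pos": joint angles; "qvel": joint speeds; "joint_torque": joint torques, N m; "tcp_pos": TCP position; "tool_rot": TCP orientation; "force": force on the tool from outside, world axes, zero at the start; "wrist_torque": the same for the moment, N m; "finger_gap": finger opening in mm; "gripper_force": force on a finger pad.
Only numpy, scipy, OpenCV 4.12 (cv2) and the standard library are available. Lean on these libraries where they do the work, as an engineer would, in place of code of your own. Each camera call takes 0.05 s, during which the arm holds its last target. There are 200 camera calls.

## Working session

There is one attempt and no reset: what is moved stays moved. The work goes in short steps, Python scripts to look and compute and a shell command to move; the robot and the scene stay as the last step left them, time stands still between calls to the robot, and variables do not carry over. Pictures are saved under pics/ and viewed, at most 14 in all, crops included, and the job is handed in when it is done.

```bash
ls; mkdir -p pics; python3 - <<'E'
from rig import ctrl
import cv2,numpy as np
np.set_printoptions(precision=3,suppress=True)
s=ctrl.get_state()
for k in s: print(k,s[k])
for n in ("scene","top"):
    cv2.imwrite(f"pics/{n}0.png",cv2.resize(ctrl.snapshot(n)[:,:,::-1],(800,600),interpolation=cv2.INTER_CUBIC))
    print(n,ctrl.get_calibration(n))
print(ctrl.get_calibration("wrist"))
E
```

```text
pics
clock 0.0
joint_pos [-67.378  26.836  -0.664  91.885   0.342  61.387  -3.224]
qvel [-0.047  0.139  0.027 -0.1    0.029 -0.019  0.054]
joint_torque [  0.001 -53.239   0.022 -25.131   0.011   0.008  -0.   ]
tcp_pos [275.402 588.141 244.306]
tool_rot [[-0.906  0.424 -0.001]
 [ 0.424  0.906 -0.002]
 [-0.    -0.002 -1.   ]]
force [ 0.591  0.505 -0.455]
wrist_torque [ 0.002 -0.016 -0.004]
gripper_force 0.0
finger_gap 85.5441457076048
scene {'fx': 440.1385588644373, 'fy': 440.1385588644373, 'cx': 275.4443589363166, 'cy': 211.16937256216127, 'extrinsics': array([[  -0.808,   -0.39 ,    0.443, 1251.51 ],
       [   0.59 ,   -0.537,    0.603,  889.071],
       [   0.003,    0.748,    0.664, 1026.35 ],
       [   0.   ,    0.   ,    0.   ,    1.   ]])}
top {'fx': 423.24750650701367, 'fy': 423.24750650701367, 'cx': 288.9080086648493, 'cy': 216.83088276425232, 'extrinsics': array([[   0.006,    0.991,   -0.132,  449.521],
       [  -1.   ,    0.007,    0.009,    6.563],
       [   0.01 ,    0.132,    0.991, 1253.066],
       [   0.   ,    0.   ,    0.   ,    1.   ]])}
{'fx': 325.19226210127806, 'fy': 325.19226210127806, 'cx': 279.1973762557442, 'cy': 210.00966902234515, 'extrinsics': array([[  0.426,  -0.863,  -0.271, 205.464],
       [  0.905,   0.405,   0.13 , 619.921],
       [ -0.002,  -0.3  ,   0.954, 373.396],
       [  0.   ,   0.   ,   0.   ,   1.   ]])}
```

View pics/scene0.png

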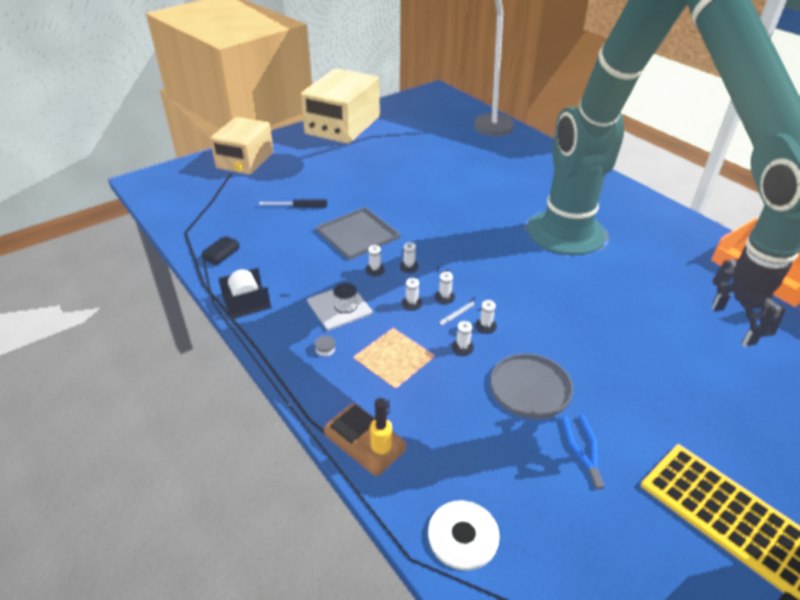

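View pics/top0.png

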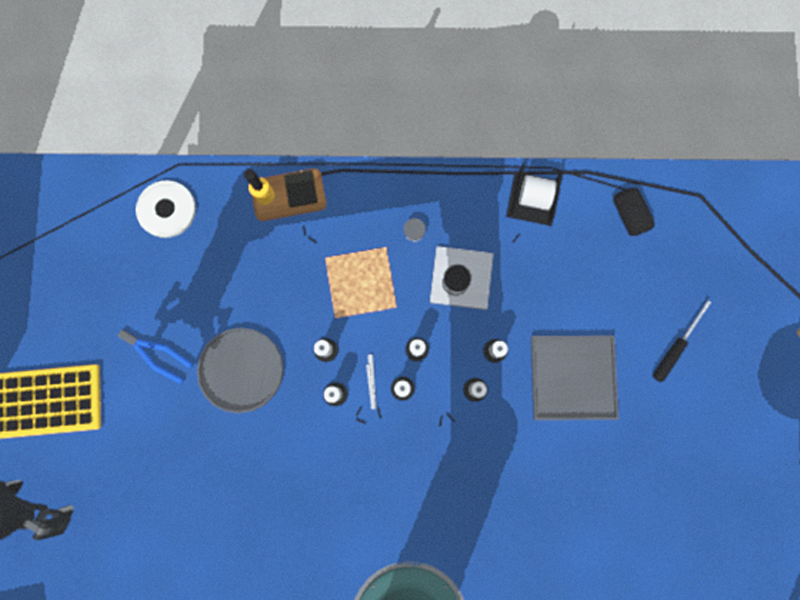

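Top view (800x600 pixels): six feet with barrel tops at (322,348), (417,347), (497,348), (332,393), (401,387), (477,388). The spool top is at (457,277), the plate centre at about (462,277), the mat at (361,282), the dish at (241,368) and the pan at (575,375).

```bash
cat > h.py <<'E'
from rig import ctrl
import numpy as np, cv2
np.set_printoptions(precision=2,suppress=True)
def unproj(n,u,v,z):           # u,v in native 560x420 pixels
    c=ctrl.get_calibration(n); E=c["extrinsics"]
    x,y=(u-c["cx"])/c["fx"],(v-c["cy"])/c["fy"]
    if n=="wrist":
        r=np.hypot(x,y); k=np.sin(r)/r if r>1e-9 else 1; d=np.array([x*k,-y*k,-np.cos(r)])
    else: d=np.array([x,-y,-1])
    d=E[:3,:3]@d; o=E[:3,3]
    return o+d*(z-o[2])/d[2]
def go(x,y,z,yaw=None):        # shift in cm, turn rad; yaw=angle of tool y axis in world
    s=ctrl.get_state(); R=s["tool_rot"]
    d=R.T@(np.array([x,y,z])-s["tcp_pos"])/10
    t=0
    if yaw is not None:
        cur=np.arctan2(R[1,1],R[0,1]); t=(-(np.radians(yaw)-cur)+np.pi/2)%np.pi-np.pi/2
    print("tcp",s["tcp_pos"],"row %.2f %.2f %.2f %.3f"%(*d,t),"F",s["force"],"gap %.1f t %.2f"%(s["finger_gap"],s["clock"]),"yaw %.1f"%np.degrees(np.arctan2(R[1,1],R[0,1])))
E
python3 - <<'E'
from h import *
k=.7
for nm,z,ps in [("feet",70,[(322,348),(417,347),(497,348),(332,393),(401,387),(477,388)]),("spool",60,[(457,277)]),
 ("mat",3,[(326,257),(387,247),(397,307),(336,318)]),("plate",10,[(437,246),(493,252),(488,308),(431,302)]),("dish",14,[(241,368)]),("pan",14,[(532,332),(615,331),(619,417),(535,418)]),("tin",20,[(414,228)]),("tweez",7,[(370,355),(374,408)])]:
    P=np.array([unproj("top",u*k,v*k,z)[:2] for u,v in ps]); print(nm,P.tolist().__str__() if 0 else P.round(0).tolist(),P.mean(0))
P=unproj("top",457*k,277*k,60); go(P[0],P[1],150,90)
E
```

```text
feet [[531.0, 173.0], [534.0, -13.0], [533.0, -170.0], [444.0, 151.0], [456.0, 18.0], [455.0, -130.0]] [492.26   5.01]
spool [[676.0, -93.0]] [675.9  -92.55]
mat [[727.0, 179.0], [750.0, 51.0], [622.0, 28.0], [598.0, 155.0]] [674.46 103.14]
plate [[751.0, -55.0], [739.0, -173.0], [620.0, -161.0], [632.0, -42.0]] [ 685.84 -107.71]
dish [[493.0, 344.0]] [493.03 344.42]
pan [[571.0, -251.0], [574.0, -422.0], [399.0, -424.0], [396.0, -253.0]] [ 484.77 -337.47]
tin [[787.0, -6.0]] [787.16  -6.12]
tweez [[522.0, 83.0], [414.0, 73.0]] [467.71  77.93]
tcp [275.42 588.22 244.43] row -65.13 -44.66 9.52 -0.438 F [0.02 0.04 0.25] gap 85.1 t 0.10 yaw 64.9
```

```bash
python3 -m jog '-10 -7 4 0 8.5;-65.1 -44.6 9.5 -0.438 8.5;-65.1 -44.6 9.5 -0.438 8.5;-65.1 -44.6 9.5 -0.438 8.5;-65.1 -44.6 9.5 -0.438 8.5;-65.1 -44.6 9.5 -0.438 8.5;-65.1 -44.6 9.5 -0.438 8.5;-65.1 -44.6 9.5 -0.438 8.5;-65.1 -44.6 9.5 -0.438 8.5;-65.1 -44.6 9.5 -0.438 8.5;-65.1 -44.6 9.5 -0.438 8.5;-65.1 -44.6 9.5 -0.438 8.5;-65.1 -44.6 9.5 -0.438 8.5;-65.1 -44.6 9.5 -0.438 8.5;-65.1 -44.6 9.5 -0.438 8.5;-65.1 -44.6 9.5 -0.438 8.5;-65.1 -44.6 9.5 -0.438 8.5;-65.1 -44.6 9.5 -0.438 8.5;-65.1 -44.6 9.5 -0.438 8.5;-65.1 -44.6 9.5 -0.438 8.5' 30; python3 - <<'E'
from h import *
go(676,-93,35,90)
print(ctrl.get_calibration("wrist")["extrinsics"])
cv2.imwrite("pics/w1.png",cv2.resize(ctrl.snapshot("wrist")[:,:,::-1],(800,600)))
E
```

```text
clock: 2.6
tcp_pos: [676.1, -91.2, 150.4]
tool_rot: [[-1.0, -0.0, 0.0], [-0.0, 1.0, -0.0], [-0.0, -0.0, -1.0]]
force: [-0.1, 0.7, 0.5]
finger_gap: 84.7
gripper_force: 0.0
tcp [676.07 -91.22 150.37] row 0.01 -0.18 11.54 0.000 F [-0.07  0.66  0.49] gap 84.7 t 2.60 yaw 90.0
[[  0.    -0.95  -0.3  598.79]
 [  1.     0.     0.   -92.31]
 [ -0.    -0.3    0.95 279.35]
 [  0.     0.     0.     1.  ]]
```

View pics/w1.png

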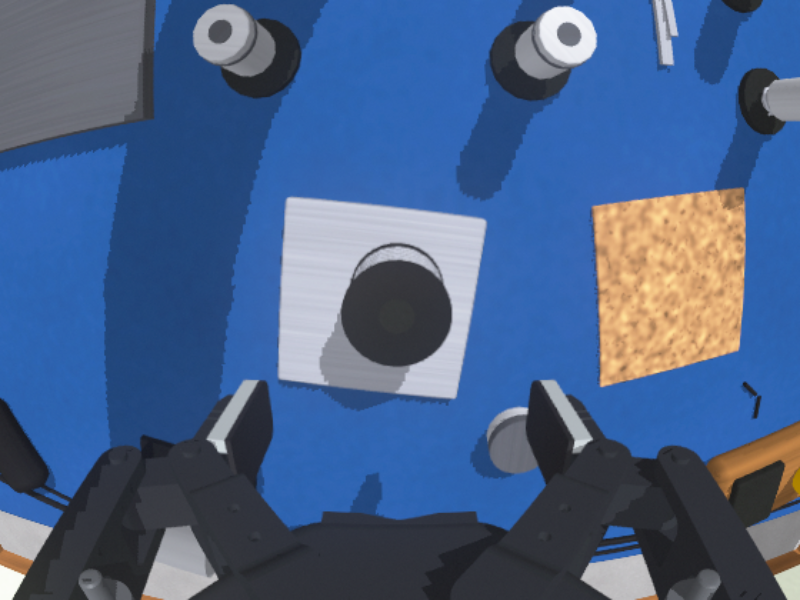

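The wrist view shows the spool top centred at (397,313). Plate corners are at (287,198), (485,220), (456,398) and (279,380), and barrel tops are at (219,32) and (568,34).

```bash
python3 - <<'E'
from h import *
f=lambda u,v,z: print(z,unproj("wrist",u*.7,v*.7,z))
f(397,313,60); f(219,32,70); f(568,34,70)
P=np.array([unproj("wrist",u*.7,v*.7,10) for u,v in [(287,198),(485,220),(456,398),(279,380)]]);print(P,P.mean(0))
P=np.array([unproj("wrist",u*.7,v*.7,3) for u,v in [(592,206),(744,188),(740,350),(600,386)]]);print(P,P.mean(0))
E
```

```text
60 [674.58 -93.57  60.  ]
70 [ 533.75 -176.11   70.  ]
70 [535.87 -14.23  70.  ]
[[ 620.51 -158.38   10.  ]
 [ 634.23  -41.93   10.  ]
 [ 751.88  -54.8    10.  ]
 [ 739.19 -172.54   10.  ]] [ 686.45 -106.91   10.  ]
[[623.92  28.84   3.  ]
 [601.36 156.45   3.  ]
 [728.22 181.35   3.  ]
 [750.75  51.83   3.  ]] [676.06 104.62   3.  ]
```

```bash
python3 -m jog '0.1 -0.2 6 0 8.5;0.1 -0.2 10 0 8.5;0.1 -0.2 11.5 0 8.5;0.1 -0.2 11.5 0 8.5;0.1 -0.2 11.5 0 4.5;0.1 -0.2 11.5 0 4.5;0.1 -0.2 11.5 0 4.5;0.1 -0.2 11.5 0 4.5;0.1 -0.2 11.5 0 4.5;0.1 -0.2 11.5 0 4.5;0.1 -0.2 11 0 4.5;0.1 -0.2 9 0 4.5;0.1 -0.2 6 0 4.5;0.1 -0.2 6 0 4.5' 40; python3 - <<'E'
from h import *
go(675,104,80,90)
E
```

```text
clock: 4.4
tcp_pos: [677.2, -93.6, 93.9]
tool_rot: [[-1.0, -0.0, 0.006], [-0.0, 1.0, -0.001], [-0.006, -0.001, -1.0]]
force: [-0.1, -0.1, -1.8]
finger_gap: 54.5
gripper_force: 42.9
tcp [677.24 -93.59  93.9 ] row 0.23 19.76 1.38 0.000 F [-0.12 -0.06 -1.79] gap 54.5 t 4.40 yaw 90.0
```

```bash
python3 -m jog '0.1 6 0 0 4.5;0.1 12 0 0 4.5;0.1 18 0 0 4.5;0.1 19.7 0 0 4.5;0.1 19.7 0 0 4.5;0.1 19.7 3 0 4.5;0.1 19.7 4.5 0 4.5;0.1 19.7 5 0 4.5;0.1 19.7 5 0 4.5;0.1 19.7 5 0 4.5' ; python3 - <<'E'
from h import *
go(675,104,28,90)
E
```

```text
clock: 5.65
tcp_pos: [674.8, 103.6, 41.2]
tool_rot: [[-1.0, 0.0, 0.002], [0.0, 1.0, 0.0], [-0.002, 0.0, -1.0]]
force: [0.4, -1.1, -2.7]
finger_gap: 55.0
gripper_force: 43.3
tcp [674.82 103.59  41.25] row -0.02 0.04 1.32 -0.000 F [ 0.43 -1.09 -2.7 ] gap 55.0 t 5.65 yaw 90.0
```

```bash
python3 -m jog '0 0 0.8 0 4.5;0 0 1.1 0 4.5;0 0 1.25 0 4.5;0 0 1.25 0 4.5;0 0 1.25 0 4.5'; python3 -m jog '0 0 0 0 5.8;0 0 0 0 6.5;0 0 0 0 8.5;0 0 0 0 8.5;0 0 0 0 8.5;0 0 -4 0 8.5;0 0 -9 0 8.5;0 0 -12 0 8.5;0 0 -12 0 8.5;0 0 -12 0 8.5'
 python3 - <<'E'
from h import *
go(535,-14.5,160,90)
cv2.imwrite("pics/t1.png",cv2.resize(ctrl.snapshot("wrist")[:,:,::-1],(800,600)))
E
```

```text
clock: 6.28
tcp_pos: [674.1, 103.8, 30.6]
tool_rot: [[-1.0, -0.0, -0.0], [-0.0, 1.0, 0.0], [0.0, 0.0, -1.0]]
force: [-7.1, -1.0, 15.0]
finger_gap: 55.4
gripper_force: 45.1
clock: 7.52
tcp_pos: [673.4, 103.7, 147.0]
tool_rot: [[-1.0, -0.0, -0.001], [-0.0, 1.0, -0.0], [0.001, -0.0, -1.0]]
force: [-0.7, 0.4, -0.7]
finger_gap: 85.0
gripper_force: 0.0
tcp [673.42 103.68 146.98] row 13.85 -11.82 -1.28 0.000 F [-0.73  0.44 -0.71] gap 85.0 t 7.53 yaw 90.0
```

View pics/t1.png

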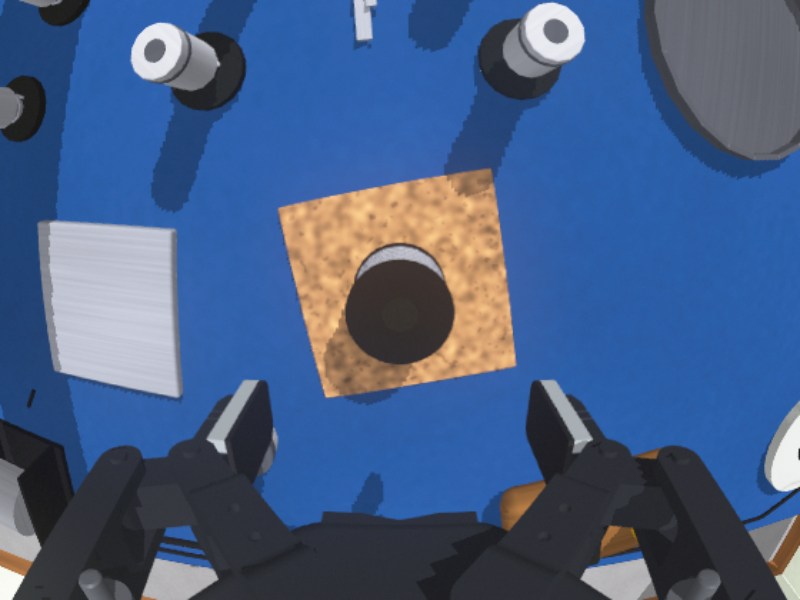

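The spool stands upright near the mat centre, top at (400,312). Next is the foot at (535,-14).

```bash
python3 -m jog '4 -3.5 0 0 8.5;8 -7 0 0 8.5;12 -10 0 0 8.5;13.8 -11.8 0 0 8.5;13.8 -11.8 0 0 8.5;13.8 -11.8 5 0 8.5;13.8 -11.8 9 0 8.5;13.8 -11.8 10.4 0 8.5;13.8 -11.8 10.4 0 8.5;13.8 -11.8 10.4 0 2;13.8 -11.8 10.4 0 2;13.8 -11.8 10.4 0 2;13.8 -11.8 10.4 0 2;13.8 -11.8 10.4 0 2;13.8 -11.8 10.4 0 2;13.8 -11.8 10.4 0 2' 40; python3 -m jog '0 0 -3 0 2;0 0 -8 0 2;-8 -5 -10 0 2;-12 -8 -8 0 2;-15 -9.3 -6 0 2;-15 -9.3 -5 0 2;-15 -9.3 -4 0 2;-15 -9.3 -4 0 2;-15 -9.3 -4 0 2'
 python3 - <<'E'
from h import *
go(686,-107,53,90)
E
```

```text
clock: 9.57
tcp_pos: [536.6, -14.3, 44.0]
tool_rot: [[-1.0, -0.0, 0.001], [-0.0, 1.0, 0.0], [-0.001, 0.0, -1.0]]
force: [1.9, 0.4, 1.3]
finger_gap: 29.1
gripper_force: 39.6
clock: 10.7
tcp_pos: [686.0, -106.5, 84.8]
tool_rot: [[-1.0, -0.001, 0.001], [-0.001, 1.0, 0.0], [-0.001, 0.0, -1.0]]
force: [-0.8, 0.2, -0.7]
finger_gap: 29.3
gripper_force: 40.7
tcp [ 686.04 -106.45   84.8 ] row 0.01 -0.06 3.18 0.001 F [-0.8   0.18 -0.7 ] gap 29.3 t 10.70 yaw 90.1
```

```bash
python3 -m jog '0 0 2.5 0 2;0 0 3.1 0 2;0 0 3.1 0 2;0 0 3.1 0 2;0 0 3.1 0 2'|egrep 'tcp_pos|force'; python3 -m jog '0 0 0.2 0 2;0 0 0.4 0 2;0 0 0.4 0 2;0 0 0.4 0 2;0 0 0.4 0 2'|egrep 'tcp_pos|force'; python3 -m jog '0 0 0.2 0 2;0 0 0.4 0 2;0 0 0.4 0 2;0 0 0.4 0 2;0 0 0.4 0 2'|egrep 'tcp_pos|force'
```

```text
tcp_pos: [686.6, -107.1, 53.8]
force: [-1.8, 0.9, 2.3]
gripper_force: 40.8
tcp_pos: [686.6, -107.1, 49.1]
force: [0.7, 2.3, 3.2]
gripper_force: 40.9
tcp_pos: [686.6, -107.1, 45.1]
force: [0.7, 1.0, 4.8]
gripper_force: 41.0
```

Slope is about 0.4 N/mm with 4.8 N at 8 mm, so this one is soft and goes in the pan.

```bash
python3 -m jog '0 0 -5 0 2;2 -3 -8 0 2;4.5 -7.5 -8.5 0 2;8 -12.5 -8.5 0 2;11 -17.5 -8.5 0 2;14 -22.5 -8.5 0 2;16.6 -26.5 -7 0 2;16.6 -26.5 -4 0 2;16.6 -26.5 -2 0 2;16.6 -26.5 -1 0 2;16.6 -26.5 -1 0 2;16.6 -26.5 -1 0 2'; python3 - <<'E'
from h import *
go(520,-372,47.5,90)
E
```

```text
clock: 14.08
tcp_pos: [521.0, -372.2, 55.6]
tool_rot: [[-1.0, -0.001, 0.001], [-0.001, 1.0, -0.001], [-0.001, -0.001, -1.0]]
force: [-0.3, -0.3, -0.8]
finger_gap: 29.1
gripper_force: 42.3
tcp [ 521.01 -372.18   55.58] row 0.10 0.02 0.81 0.001 F [-0.32 -0.31 -0.85] gap 29.1 t 14.07 yaw 90.1
```

```bash
python3 -m jog '0 0 0.6 0 2;0 0 0.85 0 2;0 0 0.85 0 2;0 0 0.85 0 2;0 0 0.85 0 3.4;0 0 0.85 0 5;0 0 0.85 0 5;0 0 -4 0 5;0 0 -9 0 8.5;-0.5 6 -9.5 0 8.5;-0.8 12 -9.5 0 8.5;-1.2 18 -9.5 0 8.5;-1.2 19.9 -9.5 0 8.5;-1.2 19.9 -9.5 0 8.5;-1.2 19.9 -9.5 0 8.5;-1.2 19.9 -9.5 0 8.5'; python3 - <<'E'
from h import *
go(534,-173,44,90)
cv2.imwrite("pics/w2.png",cv2.resize(ctrl.snapshot("wrist")[:,:,::-1],(800,600)))
E
```

```text
clock: 16.08
tcp_pos: [531.7, -175.6, 149.7]
tool_rot: [[-1.0, 0.003, -0.0], [0.003, 1.0, -0.001], [0.0, -0.001, -1.0]]
force: [-0.1, 0.4, -0.9]
finger_gap: 85.3
gripper_force: 0.0
tcp [ 531.7  -175.64  149.7 ] row -0.23 0.27 10.57 -0.003 F [-0.14  0.42 -0.85] gap 85.3 t 16.07 yaw 89.8
```

View pics/w2.png

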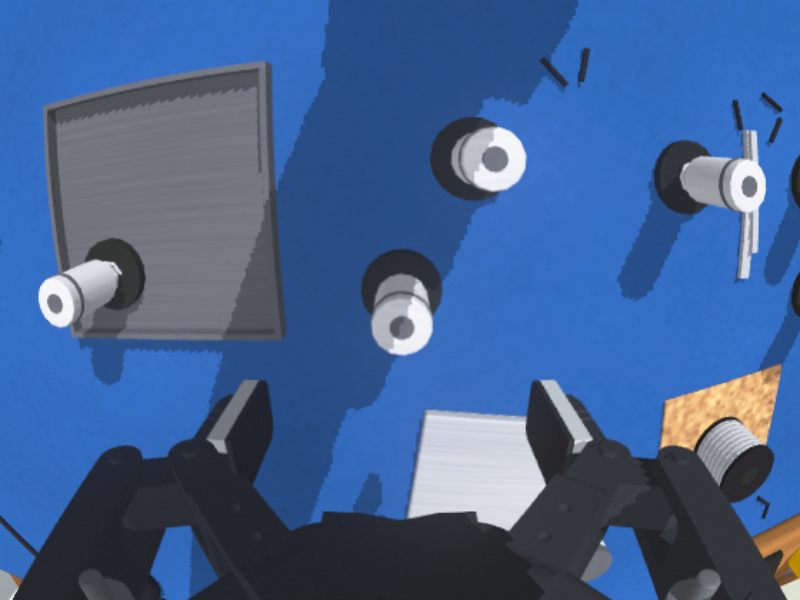

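The first foot stands in the pan at (115,272). The next barrel top is at (401,328), with others at (494,158) and (742,185).

```bash
python3 - <<'E'
from h import *
for u,v in [(401,328),(494,158),(742,185),(55,303)]: print(unproj("wrist",u*.7,v*.7,70 if u>60 else 74))
E
python3 -m jog '-0.2 0 5 0 8.5;-0.2 0 9 0 8.5;-0.2 0 10.5 0 8.5;-0.2 0 10.5 0 8.5;-0.2 0 10.5 0 2;-0.2 0 10.5 0 2;-0.2 0 10.5 0 2;-0.2 0 10.5 0 2;-0.2 0 10.5 0 2;-0.2 0 10.5 0 2;-0.2 0 10.5 0 2' 40; python3 -m jog '0 0 -3 0 2;0 0 -7 0 2;-6 2.5 -8 0 2;-12 5.5 -7 0 2;-15 6.7 -6 0 2;-15.3 6.7 -5 0 2;-15.3 6.7 -4 0 2;-15.3 6.7 -4 0 2;-15.3 6.7 -4 0 2'
 python3 - <<'E'
from h import *
go(686,-107,53.5,90)
E
```

```text
[ 534.22 -175.65   70.  ]
[ 453.59 -133.67   70.  ]
[455.49   9.87  70.  ]
[ 519.82 -373.34   74.  ]
clock: 17.5
tcp_pos: [534.6, -173.4, 45.0]
tool_rot: [[-1.0, -0.0, 0.001], [-0.0, 1.0, -0.0], [-0.001, -0.0, -1.0]]
force: [1.2, -0.2, 1.5]
finger_gap: 28.7
gripper_force: 39.6
clock: 18.62
tcp_pos: [686.4, -107.3, 85.2]
tool_rot: [[-1.0, 0.001, -0.0], [0.001, 1.0, -0.0], [0.0, -0.0, -1.0]]
force: [-0.2, 0.1, -0.7]
finger_gap: 29.5
gripper_force: 40.6
tcp [ 686.44 -107.35   85.18] row 0.04 0.04 3.17 -0.001 F [-0.25  0.07 -0.72] gap 29.5 t 18.62 yaw 89.9
```

```bash
python3 -m jog '0 0 2.5 0 2;0 0 3.1 0 2;0 0 3.3 0 2;0 0 3.3 0 2;0 0 3.3 0 2'|egrep 'tcp_pos|force'; python3 -m jog '0 0 0.2 0 2;0 0 0.3 0 2;0 0 0.3 0 2;0 0 0.3 0 2;0 0 0.3 0 2'|egrep 'tcp_pos|force'; python3 -m jog '0 0 0.2 0 2;0 0 0.3 0 2;0 0 0.3 0 2;0 0 0.3 0 2;0 0 0.3 0 2'|egrep 'tcp_pos|force'
```

```text
tcp_pos: [687.5, -106.7, 52.8]
force: [-1.9, -0.6, 2.3]
gripper_force: 40.9
tcp_pos: [687.5, -106.6, 49.1]
force: [-1.2, -1.1, 4.6]
gripper_force: 40.9
tcp_pos: [687.5, -106.6, 46.1]
force: [0.7, -3.0, 5.6]
gripper_force: 40.9
```

```bash
for i in 1 2 3; do python3 -m jog '0 0 0 0 2'|egrep 'force: \['; done;  python3 -m jog '0 0 -0.3 0 2;0 0 -0.5 0 2;0 0 -0.5 0 2;0 0 -0.5 0 2'|egrep 'tcp_pos|force: \['; for i in 1 2 3; do python3 -m jog '0 0 0 0 2'|egrep 'force: \['; done
```

```text
force: [0.4, -2.8, 5.1]
force: [-0.4, -2.3, 5.2]
force: [-0.4, -2.9, 5.1]
tcp_pos: [687.2, -106.1, 50.7]
force: [1.4, -2.7, 2.7]
force: [1.9, -2.3, 3.0]
force: [1.9, -2.0, 3.2]
force: [2.0, -2.1, 3.4]
```

Slope is about 0.44 N/mm, so this one is soft too.

```bash
python3 -m jog '0 0 -5 0 2;2 -3 -8 0 2;6 -7 -9 0 2;11 -12 -9 0 2;15 -17 -9 0 2;19 -22 -8.5 0 2;23.7 -26.6 -6.5 0 2;23.7 -26.6 -4 0 2;23.7 -26.6 -2 0 2;23.7 -26.6 -0.8 0 2;23.7 -26.6 -0.5 0 2;23.7 -26.6 -0.5 0 2;23.7 -26.6 -0.5 0 2'; python3 - <<'E'
from h import *
go(450,-372,48.5,90)
E
```

```text
clock: 23.38
tcp_pos: [451.0, -372.2, 56.6]
tool_rot: [[-1.0, -0.001, 0.001], [-0.001, 1.0, -0.001], [-0.001, -0.001, -1.0]]
force: [0.1, -0.2, -2.0]
finger_gap: 29.0
gripper_force: 42.1
tcp [ 451.01 -372.2    56.56] row 0.10 0.02 0.81 0.001 F [ 0.1  -0.23 -1.97] gap 29.0 t 23.38 yaw 90.1
```

Then on to the foot at (454,-132).

```bash
python3 -m jog '0 0 0.6 0 2;0 0 0.85 0 2;0 0 0.85 0 2;0 0 0.85 0 2;0 0 0.85 0 3.4;0 0 0.85 0 5;0 0 0.85 0 5;0 0 -4 0 5;0 0 -9 0 8.5;0 6 -9.5 0 8.5;-0.3 12 -9.5 0 8.5;-0.3 18 -9.5 0 8.5;-0.3 23.9 -9.5 0 8.5;-0.3 23.9 -9 0 8.5;-0.3 23.9 -7 0 8.5;-0.3 23.9 -7 0 8.5;-0.3 23.9 -7 0 8.5'; python3 - <<'E'
from h import *
go(454,-132,44.5,90)
E
```

```text
clock: 25.5
tcp_pos: [453.1, -134.2, 126.0]
tool_rot: [[-1.0, 0.001, 0.0], [0.001, 1.0, -0.0], [-0.0, -0.0, -1.0]]
force: [-0.1, -0.8, -0.6]
finger_gap: 84.7
gripper_force: 0.0
tcp [ 453.14 -134.23  126.02] row -0.09 0.23 8.15 -0.001 F [-0.13 -0.77 -0.61] gap 84.7 t 25.50 yaw 89.9
```

```bash
python3 -m jog '-0.1 0.1 4 0 8.5;-0.1 0.1 7 0 8.5;-0.1 0.1 8.1 0 8.5;-0.1 0.1 8.1 0 8.5;-0.1 0.1 8.1 0 2;-0.1 0.1 8.1 0 2;-0.1 0.1 8.1 0 2;-0.1 0.1 8.1 0 2;-0.1 0.1 8.1 0 2;-0.1 0.1 8.1 0 2;-0.1 0.1 8.1 0 2' 40; python3 -m jog '0 0 -3 0 2;0 0 -7 0 2;-6 1 -9.5 0 2;-12 2 -9.5 0 2;-18 2.6 -8 0 2;-23.2 2.6 -6 0 2;-23.2 2.6 -4 0 2;-23.2 2.6 -4 0 2;-23.2 2.6 -4 0 2'
 python3 -m jog '0 0 2 0 2;0 0 2.9 0 2;0 0 3.3 0 2;0 0 3.6 0 2;0 0 3.6 0 2;0 0 3.6 0 2;0 0 3.6 0 2'|egrep 'tcp_pos|force: \[';for i in 1 2 ; do python3 -m jog '0 0 0 0 2'|egrep 'force: \['; done; python3 -m jog '0 0 0.2 0 2;0 0 0.4 0 2;0 0 0.4 0 2;0 0 0.4 0 2;0 0 0.4 0 2'|egrep 'tcp_pos|force: \['; for i in 1 2 ; do python3 -m jog '0 0 0 0 2'|egrep 'force: \['; done; python3 -c "
from h import *
go(686,-107,53.5,90)"
```

```text
clock: 26.88
tcp_pos: [454.5, -132.4, 44.9]
tool_rot: [[-1.0, -0.0, 0.001], [-0.0, 1.0, -0.0], [-0.001, -0.0, -1.0]]
force: [2.2, 0.2, 1.6]
finger_gap: 29.2
gripper_force: 39.3
clock: 28.0
tcp_pos: [685.0, -106.7, 85.1]
tool_rot: [[-1.0, 0.001, -0.001], [0.001, 1.0, -0.0], [0.001, -0.0, -1.0]]
force: [-0.7, -0.3, 0.0]
finger_gap: 29.1
gripper_force: 40.3
tcp_pos: [685.5, -106.3, 50.0]
force: [-5.0, 0.7, 9.0]
force: [-5.8, 0.8, 8.8]
force: [-4.5, 0.3, 7.3]
tcp_pos: [685.7, -106.4, 46.8]
force: [-5.9, 0.8, 11.5]
force: [-6.3, 1.2, 11.6]
force: [-7.0, 0.1, 12.4]
tcp [ 685.71 -106.37   46.79] row -0.03 -0.06 -0.67 -0.000 F [-7.02  0.11 12.41] gap 29.2 t 30.00 yaw 90.0
```

Slope is about 1.2 N/mm with 12 N, so this one is stiff and goes in the dish.

```bash
python3 -m jog '0 0 -5 0 2;0 3 -9 0 2;2 8 -9.5 0 2;4 14 -9.5 0 2;6 19 -9.5 0 2;8 25 -9.5 0 2;10 31 -9.5 0 2;12 37 -9.5 0 2;14 43 -9.5 0 2;15.9 48.4 -9.5 0 2;15.9 48.4 -9.5 0 2;15.9 48.4 -7 0 2;15.9 48.4 -7 0 2;15.9 48.4 -7 0 2' ; python3 - <<'E'
from h import *
go(527,378,48.5,90)
cv2.imwrite("pics/w3.png",cv2.resize(ctrl.snapshot("wrist")[:,:,::-1],(800,600)))
E
```

```text
clock: 31.75
tcp_pos: [527.7, 377.1, 115.3]
tool_rot: [[-1.0, 0.001, 0.001], [0.001, 1.0, 0.0], [-0.001, 0.0, -1.0]]
force: [0.4, -0.3, -0.7]
finger_gap: 29.2
gripper_force: 42.2
tcp [527.74 377.12 115.32] row 0.08 0.09 6.68 -0.001 F [ 0.37 -0.25 -0.66] gap 29.2 t 31.75 yaw 89.9
```

View pics/w3.png

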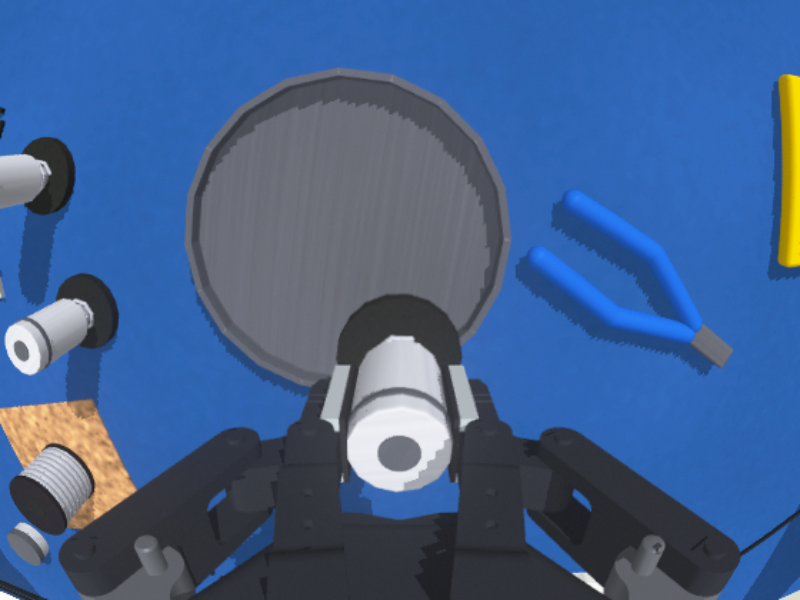

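The dish rim shows left (186,225), right (510,240), top (343,68) and lower left (300,386). The held foot is upright, and another barrel top is at (22,351).

```bash
python3 - <<'E'
from h import *
P=np.array([unproj("wrist",u*.7,v*.7,14)[:2] for u,v in [(186,225),(510,240),(343,68),(300,386)]])
from scipy.optimize import least_squares
print(P,least_squares(lambda q:np.hypot(*(P-q[:2]).T)-q[2],[493,344,85]).x)
print(unproj("wrist",22*.7,351*.7,70))
E
```

```text
[[480.8  262.13]
 [491.19 433.14]
 [404.64 349.21]
 [574.43 319.73]] [491.77 347.19  86.49]
[533.86 172.99  70.  ]
```

```bash
python3 -m jog '0.1 0.1 4 0 2;0.1 0.1 6 0 2;0.1 0.1 6.75 0 2;0.1 0.1 6.75 0 2;0.1 0.1 6.75 0 2;0.1 0.1 6.75 0 3.4;0.1 0.1 6.75 0 5;0.1 0.1 6.75 0 5;0 0 2 0 5;0 0 -3 0 8.5;-0.3 -6 -3 0 8.5;-0.6 -12 -3 0 8.5;-0.6 -18 -3 0 8.5;-0.6 -20.5 -3 0 8.5;-0.6 -20.5 -2 0 8.5;-0.6 -20.5 -1 0 8.5;-0.6 -20.5 -1 0 8.5'; python3 - <<'E'
from h import *
go(534,172.5,44.5,90)
cv2.imwrite("pics/w4.png",cv2.resize(ctrl.snapshot("wrist")[:,:,::-1],(800,600)))
E
```

```text
clock: 33.92
tcp_pos: [532.0, 174.3, 123.4]
tool_rot: [[-1.0, -0.003, -0.002], [-0.003, 1.0, -0.0], [0.002, -0.0, -1.0]]
force: [0.1, 0.3, -0.1]
finger_gap: 85.0
gripper_force: 0.0
tcp [531.99 174.33 123.38] row -0.22 -0.18 7.89 0.003 F [ 0.1   0.3  -0.09] gap 85.0 t 33.92 yaw 90.2
```

View pics/w4.png

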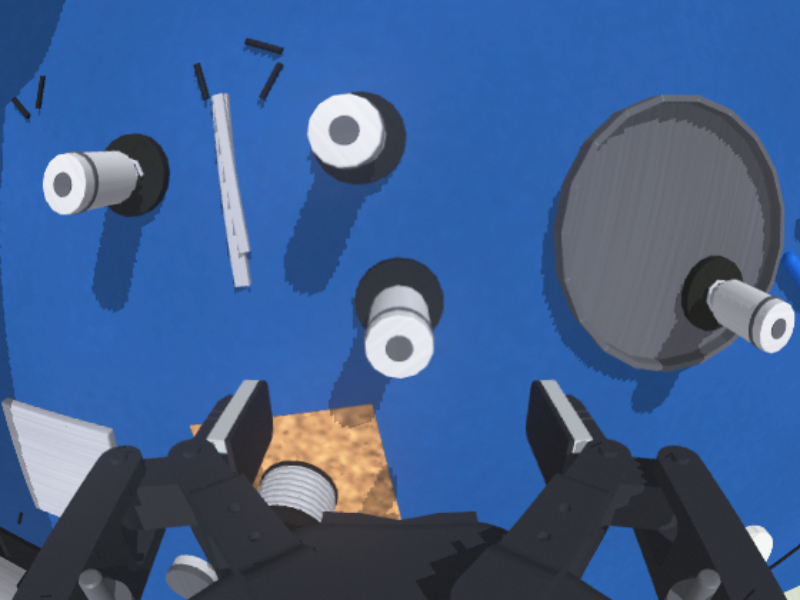

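The stiff foot stands inside the dish at (712,292). The next barrel top is (400,348), with others at (344,130) and (63,184).

```bash
python3 - <<'E'
from h import *
for u,v in [(400,348),(344,130),(63,184)]: print(unproj("wrist",u*.7,v*.7,70))
E
python3 -m jog '-0.2 -0.1 4 0 8.5;-0.2 -0.1 7 0 8.5;-0.2 -0.1 7.9 0 8.5;-0.2 -0.1 7.9 0 8.5;-0.2 -0.1 7.9 0 2;-0.2 -0.1 7.9 0 2;-0.2 -0.1 7.9 0 2;-0.2 -0.1 7.9 0 2;-0.2 -0.1 7.9 0 2;-0.2 -0.1 7.9 0 2;-0.2 -0.1 7.9 0 2' 40; python3 -m jog '0 0 -3 0 2;0 0 -8 0 2;-2 -6 -10 0 2;-5 -11 -10 0 2;-8 -16 -10 0 2;-11 -22 -10 0 2;-15.2 -28 -8 0 2;-15.2 -28 -5 0 2;-15.2 -28 -4 0 2;-15.2 -28 -4 0 2;-15.2 -28 -4 0 2'
python3 -c "
from h import *
go(686,-107,49.5,90)"
```

```text
[534.12 173.39  70.  ]
[443.54 151.56  70.  ]
[455.38  14.3   70.  ]
clock: 35.35
tcp_pos: [535.5, 172.0, 46.0]
tool_rot: [[-1.0, -0.0, 0.001], [-0.0, 1.0, 0.0], [-0.001, 0.0, -1.0]]
force: [1.8, 1.5, 2.2]
finger_gap: 29.2
gripper_force: 39.6
clock: 36.72
tcp_pos: [687.5, -106.4, 87.1]
tool_rot: [[-1.0, -0.002, 0.001], [-0.002, 1.0, 0.001], [-0.001, 0.001, -1.0]]
force: [-0.0, 0.2, -0.9]
finger_gap: 29.0
gripper_force: 40.3
tcp [ 687.51 -106.42   87.06] row 0.16 -0.06 3.76 0.002 F [-0.02  0.16 -0.87] gap 29.0 t 36.73 yaw 90.1
```

```bash
 python3 -m jog '0 0 2 0 2;0 0 2.9 0 2;0 0 3.3 0 2;0 0 3.6 0 2;0 0 3.6 0 2;0 0 3.6 0 2;0 0 3.6 0 2'|egrep 'tcp_pos|force: \[';for i in 1 2 ; do python3 -m jog '0 0 0 0 2'|egrep 'force: \['; done; python3 -m jog '0 0 0.2 0 2;0 0 0.4 0 2;0 0 0.4 0 2;0 0 0.4 0 2;0 0 0.4 0 2'|egrep 'tcp_pos|force: \['; for i in 1 2 ; do python3 -m jog '0 0 0 0 2'|egrep 'force: \['; done; python3 -c "
from h import *
go(524,-312,60,90)
go(458,380,60,90)"
```

```text
tcp_pos: [686.4, -107.4, 50.8]
force: [-6.1, 3.0, 8.1]
force: [-6.0, 2.6, 9.3]
force: [-5.7, 1.7, 8.3]
tcp_pos: [686.6, -107.6, 47.6]
force: [-5.7, 2.2, 12.5]
force: [-6.3, 2.5, 12.7]
force: [-6.2, 1.4, 11.7]
tcp [ 686.65 -107.61   47.61] row 16.27 -20.43 -1.24 0.000 F [-6.21  1.4  11.71] gap 28.9 t 38.73 yaw 90.0
tcp [ 686.65 -107.61   47.61] row 22.85 48.77 -1.15 0.000 F [-6.21  1.4  11.71] gap 28.9 t 38.73 yaw 90.0
```

Stiff again, so it goes to dish slot (458,380).

```bash
python3 -m jog '0 0 -5 0 2;1 3 -9 0 2;3 8 -9.5 0 2;6 14 -9.5 0 2;9 20 -9.5 0 2;11 25 -9.5 0 2;14 31 -9.5 0 2;17 37 -9.5 0 2;20 43 -9.5 0 2;22.9 48.8 -9.5 0 2;22.9 48.8 -8 0 2;22.9 48.8 -4 0 2;22.9 48.8 -1.5 0 2;22.9 48.8 -1 0 2;22.9 48.8 -1 0 2;22.9 48.8 -1 0 2' ; python3 - <<'E'
from h import *
go(458,380,48.3,90)
E
```

```text
clock: 40.72
tcp_pos: [459.0, 380.0, 57.0]
tool_rot: [[-1.0, 0.0, 0.002], [0.0, 1.0, 0.001], [-0.002, 0.001, -1.0]]
force: [-0.2, 1.5, -0.2]
finger_gap: 29.1
gripper_force: 42.1
tcp [458.99 380.05  57.04] row 0.10 -0.01 0.87 -0.000 F [-0.21  1.49 -0.24] gap 29.1 t 40.73 yaw 90.0
```

```bash
python3 -m jog '0 0 0.6 0 2;0 0 0.9 0 2;0 0 0.9 0 2;0 0 0.9 0 2;0 0 0.9 0 3.4;0 0 0.9 0 5;0 0 0.9 0 5;0 0 -4 0 5;0 0 -9 0 8.5;0 -6 -9 0 8.5;0.7 -12 -9 0 8.5;1.4 -18 -9 0 8.5;1.4 -22.9 -9 0 8.5;1.4 -22.9 -8 0 8.5;1.4 -22.9 -7 0 8.5;1.4 -22.9 -7 0 8.5;1.4 -22.9 -7 0 8.5'; python3 - <<'E'
from h import *
go(444,151.5,44.5,90)
im=ctrl.snapshot("wrist")[:,:,::-1]
cv2.imwrite("pics/w5.png",cv2.resize(im,(800,600)))
E
```

```text
clock: 42.85
tcp_pos: [443.9, 151.9, 125.6]
tool_rot: [[-1.0, -0.002, -0.0], [-0.002, 1.0, 0.0], [0.0, 0.0, -1.0]]
force: [0.0, -0.6, 0.1]
finger_gap: 85.0
gripper_force: 0.0
tcp [443.94 151.87 125.55] row -0.01 -0.04 8.11 0.002 F [ 0.02 -0.6   0.11] gap 85.0 t 42.85 yaw 90.1
```

View pics/w5.png

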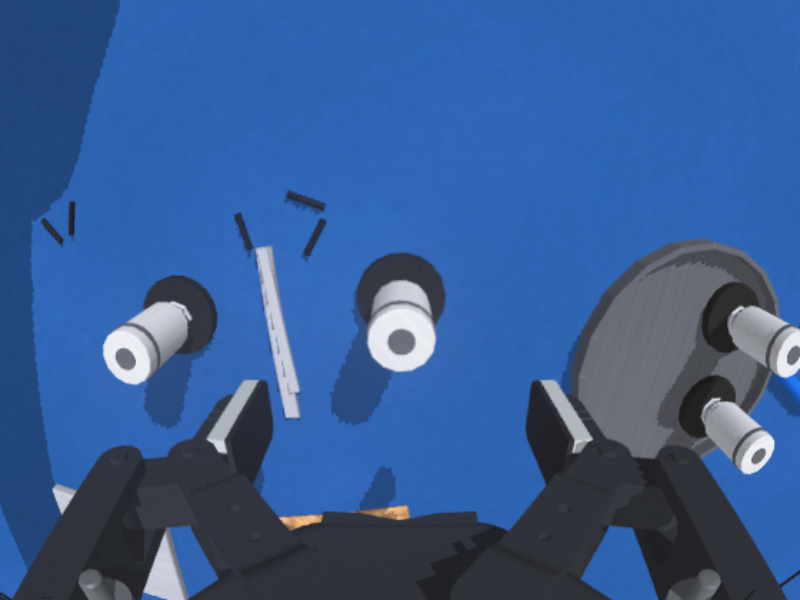

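Both stiff feet stand in the dish at (735,315) and (708,405). The foot below the gripper has its top at (402,342) and is undisturbed, as is the last one at (125,358).

```bash
python3 -m jog '0 0 4 0 8.5;0 0 7 0 8.5;0 0 8.1 0 8.5;0 0 8.1 0 8.5;0 0 8.1 0 2;0 0 8.1 0 2;0 0 8.1 0 2;0 0 8.1 0 2;0 0 8.1 0 2;0 0 8.1 0 2;0 0 8.1 0 2' 40; python3 -m jog '0 0 -3 0 2;0 0 -8 0 2;-4 -5 -10 0 2;-8 -9 -10 0 2;-13 -13.5 -10 0 2;-18 -18 -10 0 2;-22 -22 -9 0 2;-24.2 -25.9 -7 0 2;-24.2 -25.9 -5 0 2;-24.2 -25.9 -4 0 2;-24.2 -25.9 -4 0 2;-24.2 -25.9 -4 0 2'
python3 -c "
from h import *
go(686,-107,49.5,90)"
```

```text
clock: 44.28
tcp_pos: [444.5, 150.9, 44.9]
tool_rot: [[-1.0, -0.0, 0.001], [-0.0, 1.0, 0.0], [-0.001, 0.0, -1.0]]
force: [0.5, 0.3, 1.6]
finger_gap: 28.9
gripper_force: 39.5
clock: 45.78
tcp_pos: [686.5, -106.8, 85.7]
tool_rot: [[-1.0, -0.002, 0.001], [-0.002, 1.0, 0.0], [-0.001, 0.0, -1.0]]
force: [-0.1, 0.2, -0.9]
finger_gap: 29.2
gripper_force: 40.4
tcp [ 686.46 -106.84   85.73] row 0.05 -0.02 3.62 0.002 F [-0.1   0.16 -0.86] gap 29.2 t 45.77 yaw 90.1
```

```bash
 python3 -m jog '0 0 2 0 2;0 0 2.9 0 2;0 0 3.3 0 2;0 0 3.5 0 2;0 0 3.5 0 2;0 0 3.5 0 2;0 0 3.5 0 2'|egrep 'tcp_pos|force: \[';for i in 1 2 ; do python3 -m jog '0 0 0 0 2'|egrep 'force: \['; done; python3 -m jog '0 0 0.2 0 2;0 0 0.4 0 2;0 0 0.4 0 2;0 0 0.4 0 2;0 0 0.4 0 2'|egrep 'tcp_pos|force: \['; for i in 1 2 ; do python3 -m jog '0 0 0 0 2'|egrep 'force: \['; done; python3 -c "
from h import *
go(520,-302,60,90)
go(458,313,60,90)"
```

```text
tcp_pos: [685.6, -107.8, 50.7]
force: [-4.6, 1.6, 6.7]
force: [-3.2, 1.2, 7.5]
force: [-3.8, 2.8, 6.9]
tcp_pos: [685.7, -107.9, 47.4]
force: [-6.2, 1.6, 11.7]
force: [-5.8, 2.5, 10.7]
force: [-5.9, 2.0, 11.7]
tcp [ 685.77 -107.85   47.46] row 16.58 -19.41 -1.26 0.000 F [-5.88  1.98 11.7 ] gap 29.0 t 47.77 yaw 90.0
tcp [ 685.77 -107.85   47.46] row 22.77 42.09 -1.19 0.000 F [-5.88  1.98 11.7 ] gap 29.0 t 47.77 yaw 90.0
```

Stiff, so it goes to dish slot (458,313).

```bash
python3 -m jog '0 0 -5 0 2;1 2 -9 0 2;3 6 -9.5 0 2;6 12 -9.5 0 2;9 17 -9.5 0 2;12 22.5 -9.5 0 2;15 28 -9.5 0 2;18 33.5 -9.5 0 2;21 38.5 -9.5 0 2;22.8 42.1 -9.5 0 2;22.8 42.1 -8 0 2;22.8 42.1 -4 0 2;22.8 42.1 -1.5 0 2;22.8 42.1 -1 0 2;22.8 42.1 -1 0 2;22.8 42.1 -1 0 2' ; python3 - <<'E'
from h import *
go(458,313,47.6,90)
E
```

```text
clock: 49.78
tcp_pos: [459.0, 312.9, 56.9]
tool_rot: [[-1.0, 0.0, 0.002], [0.0, 1.0, 0.001], [-0.002, 0.001, -1.0]]
force: [0.5, -0.4, -0.9]
finger_gap: 29.4
gripper_force: 42.2
tcp [458.99 312.95  56.9 ] row 0.10 0.00 0.93 -0.000 F [ 0.46 -0.42 -0.88] gap 29.4 t 49.77 yaw 90.0
```

```bash
python3 -m jog '0 0 0.6 0 2;0 0 0.9 0 2;0 0 0.95 0 2;0 0 0.95 0 2;0 0 0.95 0 3.4;0 0 0.95 0 5;0 0 0.95 0 5;0 0 -4 0 5;0 0 -9 0 8.5;0 -6 -9 0 8.5;0.3 -12 -9 0 8.5;0.3 -18 -9 0 8.5;0.3 -24 -9 0 8.5;0.3 -29.9 -8 0 8.5;0.3 -29.9 -7 0 8.5;0.3 -29.9 -7 0 8.5;0.3 -29.9 -7 0 8.5'; python3 - <<'E'
from h import *
go(455.4,14,44.5,90)
im=ctrl.snapshot("wrist")[:,:,::-1]
cv2.imwrite("pics/w6.png",cv2.resize(im,(800,600)))
E
```

```text
clock: 51.9
tcp_pos: [455.3, 15.3, 125.9]
tool_rot: [[-1.0, -0.003, 0.0], [-0.003, 1.0, 0.0], [-0.0, 0.0, -1.0]]
force: [0.2, -1.0, -0.4]
finger_gap: 84.8
gripper_force: 0.0
tcp [455.26  15.3  125.88] row -0.01 -0.13 8.14 0.003 F [ 0.19 -0.96 -0.44] gap 84.8 t 51.90 yaw 90.2
```

View pics/w6.png

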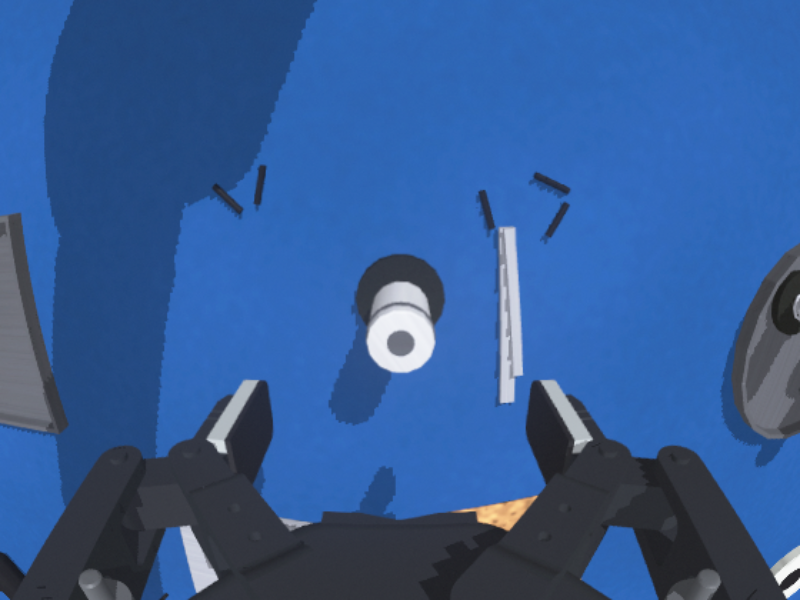

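The last foot is centred between the jaws with its top at (400,342), and the tweezers at (508,310) lie well below fingertip height.

```bash
python3 -m jog '0 0 4 0 8.5;0 0 7 0 8.5;0 -0.1 8.1 0 8.5;0 -0.1 8.1 0 8.5;0 -0.1 8.1 0 2;0 -0.1 8.1 0 2;0 -0.1 8.1 0 2;0 -0.1 8.1 0 2;0 -0.1 8.1 0 2;0 -0.1 8.1 0 2;0 -0.1 8.1 0 2' 40; python3 -m jog '0 0 -3 0 2;0 0 -8 0 2;-5 -2.5 -10 0 2;-10 -5 -10 0 2;-15 -7.5 -10 0 2;-20 -10 -9 0 2;-23.1 -12.1 -7 0 2;-23.1 -12.1 -5 0 2;-23.1 -12.1 -4 0 2;-23.1 -12.1 -4 0 2;-23.1 -12.1 -4 0 2'
python3 -c "
from h import *
go(686,-107,49.5,90)"
```

```text
clock: 53.32
tcp_pos: [455.4, 12.8, 44.9]
tool_rot: [[-1.0, -0.0, 0.001], [-0.0, 1.0, 0.0], [-0.001, 0.0, -1.0]]
force: [1.9, 0.5, 1.1]
finger_gap: 28.9
gripper_force: 39.6
clock: 54.7
tcp_pos: [686.2, -107.5, 85.8]
tool_rot: [[-1.0, -0.001, 0.001], [-0.001, 1.0, 0.0], [-0.001, 0.0, -1.0]]
force: [0.1, 0.1, -0.9]
finger_gap: 29.1
gripper_force: 40.5
tcp [ 686.19 -107.53   85.8 ] row 0.02 0.05 3.63 0.001 F [ 0.07  0.07 -0.9 ] gap 29.1 t 54.70 yaw 90.1
```

```bash
 python3 -m jog '0 0 2 0 2;0 0 2.9 0 2;0 0 3.3 0 2;0 0 3.5 0 2;0 0 3.5 0 2;0 0 3.5 0 2;0 0 3.5 0 2'|egrep 'tcp_pos|force: \[';for i in 1 2 ; do python3 -m jog '0 0 0 0 2'|egrep 'force: \['; done; python3 -m jog '0 0 0.2 0 2;0 0 0.4 0 2;0 0 0.4 0 2;0 0 0.4 0 2;0 0 0.4 0 2'|egrep 'tcp_pos|force: \['; for i in 1 2 ; do python3 -m jog '0 0 0 0 2'|egrep 'force: \['; done; python3 -c "
from h import *
go(490,-302,60,90)
go(526,312,60,90)"
```

```text
tcp_pos: [686.3, -108.3, 50.2]
force: [-2.8, 1.0, 3.6]
force: [-2.4, 0.9, 3.1]
force: [-1.9, 0.4, 4.0]
tcp_pos: [686.3, -108.3, 46.0]
force: [-1.9, 1.1, 5.2]
force: [-1.1, 0.6, 5.4]
force: [-1.5, 1.0, 5.0]
tcp [ 686.32 -108.26   45.96] row 19.63 -19.37 -1.41 0.000 F [-1.45  1.03  5.02] gap 29.1 t 56.70 yaw 90.0
tcp [ 686.32 -108.26   45.96] row 16.02 42.03 -1.41 0.000 F [-1.45  1.03  5.02] gap 29.1 t 56.70 yaw 90.0
```

Slope is about 0.4 N/mm, so it is soft and goes to the pan at (490,-302).

```bash
python3 -m jog '0 0 -5 0 2;2 -2 -9 0 2;6 -6 -9.5 0 2;10 -10 -9.5 0 2;14 -14 -9.5 0 2;18 -17 -9.5 0 2;19.6 -19.4 -8 0 2;19.6 -19.4 -4 0 2;19.6 -19.4 -2 0 2;19.6 -19.4 -1.3 0 2;19.6 -19.4 -1.3 0 2;19.6 -19.4 -1.3 0 2' ; python3 - <<'E'
from h import *
go(490,-302,48.5,90)
E
```

```text
clock: 58.2
tcp_pos: [491.1, -302.5, 59.8]
tool_rot: [[-1.0, -0.001, 0.002], [-0.001, 1.0, -0.001], [-0.002, -0.001, -1.0]]
force: [-1.0, -0.1, -1.3]
finger_gap: 29.4
gripper_force: 42.2
tcp [ 491.05 -302.47   59.76] row 0.11 0.05 1.13 0.001 F [-0.97 -0.09 -1.25] gap 29.4 t 58.20 yaw 90.0
```

Lower, release, rise and back off, then check.

```bash
python3 -m jog '0 0 0.7 0 2;0 0 1.1 0 2;0 0 1.15 0 2;0 0 1.15 0 2;0 0 1.15 0 3.4;0 0 1.15 0 5;0 0 1.15 0 5;0 0 -4 0 5;0 0 -9 0 5;0 0 -15 0 8;0 0 -20 0 8;0 6 -20 0 8;0 12 -20 0 8;0 12 -20 0 8;0 12 -20 0 8;0 12 -20 0 8;0 12 -20 0 8'|grep -v rot; python3 - <<'E'
from h import *
a=ctrl.snapshot("top")[:,:,::-1]; b=ctrl.snapshot("scene")[:,:,::-1]
cv2.imwrite("pics/t9.png",cv2.resize(a[150:320,60:520],(800,296),interpolation=3))
cv2.imwrite("pics/s9.png",cv2.resize(b[120:360,150:470],(800,600),interpolation=3))
E
```

```text
clock: 60.32
tcp_pos: [489.9, -183.6, 258.7]
force: [-0.1, -1.1, -0.2]
finger_gap: 80.0
gripper_force: 0.0
```

View pics/t9.png

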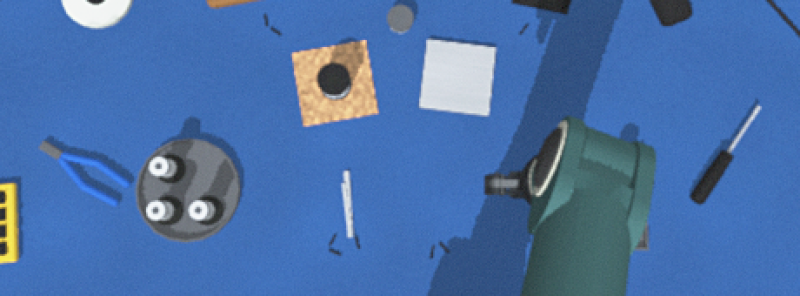

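View pics/s9.png

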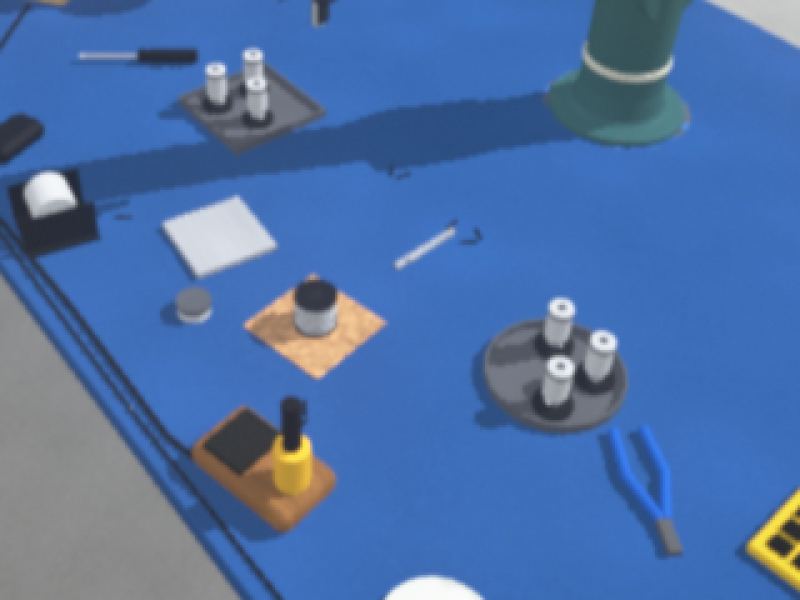

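The pan holds three upright feet near (235,85) and the dish three near (570,350). The spool is upright on the mat at (316,308), the plate is bare and the bystanders are untouched.

```bash
python3 -c "
from rig import ctrl
print(ctrl.hand_in())"
```

```text
the job is handed in; nothing more can be done
None
```

The job is handed in: the spool stands upright on the cork mat, three soft feet are in the square tray and three stiff feet in the round tray, and the final pictures showed all of them upright and the other tools not knocked away; no verdict came back.

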